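# Empty the chock tote into the press drawer and heft it

## Task

Pull the top drawer of the grey drawer unit right out to its stop, then pick up the hooded steel tote and tip its bed chocks out over its nose into that drawer, from close above. Bring the tote back level and heft it, held still and clear of everything, to feel whether any chock is still inside (they are rubber-soled and cling under the hood); if so, tip it again until all four are in the drawer. Stand the empty tote upright back on its felt pad, leave the drawer fully out for counting, and leave the other things on the bench as they are.

Things in the scene. Friction and masses are not known exactly. Their poses are not given: they have to be found in the camera images.
- drawer (a joint): sliding of the top drawer of the grey steel drawer unit (two white-fronted drawers; 260 mm deep, 240 mm wide, 150 mm tall, fixed; the lower drawer does not open), in m: 0 shut, 0.15 fully out at its stop. It slides level along the unit's own -x (about towards the robot), rubs with about 1.5 N and stays where it is left. It starts shut or up to 30 mm open.
- drawer_handle (a point): middle of the top drawer's steel bar handle (moves with the drawer): a level bar 100 mm long along its y axis, about 10 mm thick, 35 mm off the drawer's white front, 35 mm below the unit's top, 115 mm above the bench. x points from the handle into the unit, z up. The lower drawer has the same handle 69 mm below.
- drawer_floor (a point): centre of the top drawer's inner floor (moves with the drawer), 87 mm above the bench, 157 mm behind the handle; x points to the back, z up. Inside it reaches 105 mm to front and back, 103 mm to each side; side walls 43 mm, front 56 mm above it. Fully out, x = -105 to +40 mm lies open; the unit's top, 63 mm above it, covers the rest.
- tote_center (a point): centre (half-way up) of the hooded sheet-steel tote: 170 mm long (x), 64 mm wide (y), 70 mm tall, walls 3 mm, flat sides. z up; -x is its open pouring end, the nose. Can be held across its width, from above over the hood, finger tips about 15 mm above its underside. It starts on the felt pad, level, along the pad, nose the way of the pad's -x.
- tote: the same tote; origin at the centre of its underside. A hood closes its top from x = -5 to +85 mm, so chocks at the back are not seen from above; from there the sides slope down to 22 mm at the nose; the last 34 mm of the floor turn up by 8.5 mm. A bar handle stands out 27 mm behind the tail. Empty it weighs 0.25 to 0.275 kg, centre of mass near the tote's centre. It starts with four chocks in it.
- tote_nose (a point): middle of the tote's pouring edge, the upturned front end of its floor: 85 mm ahead (-x) and 23.5 mm below the tote's centre, 11.5 mm above its underside.
- pad_center (a point): centre of the top of the grey felt pad where the tote stands: 220 x 120 mm (x, y), 3 mm thick, fixed to the bench. x points from the nose to the tail of the tote at the start.
- chock_a_center (a point): centre of one of four bed chocks, 60 x 24 x 18 mm: a steel bar with a 4 mm black rubber sole; 0.125 to 0.165 kg. They start in the tote, two abreast and two deep, lengthwise. This one lies on its rubber sole and clings: it comes out only once the tote is tipped some 38 to 52 degrees nose down (it differs from run to run), less if pushed or jolted.
- chock_a: the same chock; origin at the centre of its underside as it lies in the tote.
- chock_b_center (a point): centre of one of four bed chocks, 60 x 24 x 18 mm: a steel bar with a 4 mm black rubber sole; 0.125 to 0.165 kg. They start in the tote, two abreast and two deep, lengthwise. This one lies sole up, on bare steel: it slides out once the tote is tipped some 25 to 32 degrees nose down, later if another blocks it.
- chock_b: the same chock; origin at the centre of its underside as it lies in the tote.
- chock_c_center (a point): centre of one of four bed chocks, 60 x 24 x 18 mm: a steel bar with a 4 mm black rubber sole; 0.125 to 0.165 kg. They start in the tote, two abreast and two deep, lengthwise. This one lies on its rubber sole and clings: it comes out only once the tote is tipped some 38 to 52 degrees nose down (it differs from run to run), less if pushed or jolted.
- chock_c: the same chock; origin at the centre of its underside as it lies in the tote.
- chock_d_center (a point): centre of one of four bed chocks, 60 x 24 x 18 mm: a steel bar with a 4 mm black rubber sole; 0.125 to 0.165 kg. They start in the tote, two abreast and two deep, lengthwise. This one lies sole up, on bare steel: it slides out once the tote is tipped some 25 to 32 degrees nose down, later if another blocks it.
- chock_d: the same chock; origin at the centre of its underside as it lies in the tote.
- ink_tin: bystander, not to be disturbed: lidded steel ink tin, 84 mm across, 60 mm tall; origin at its underside.
- small_tin: bystander, not to be disturbed: lidded steel ink tin, 68 mm across, 48 mm tall; origin at its underside.
- tape_roll: bystander, not to be disturbed: roll of paper tape lying flat, 104 mm across, 24 mm tall; origin at its underside.
- ink_knife: bystander, not to be disturbed: ink knife with a dark wooden handle, 210 mm long, lying flat; origin at its underside.
- spanner: bystander, not to be disturbed: steel spanner, 190 mm long, lying flat; origin at its underside.
- brayer: bystander, not to be disturbed: hand roller, 100 mm wide, with a 100 mm wooden handle, lying down, 45 mm tall; origin at its underside.
Not all that is in view belongs to the job. What is shaped like the chock_b but brown or yellow is not meant.

How it is judged:
On the way, in this order (a step that is already met when the one before it is completed fails the run):
1. The top drawer is fully out, at its stop (value of joint drawer above 0.144 m), for 0.2 s.
2. The tote, its nose over the drawer, is tipped and at least one chock has gone into the drawer (angle between tote_center's own z axis and vertical above 0.35 rad and x of tote_nose in the frame of drawer_floor between -0.12 and 0.08 m and y of tote_nose in the frame of drawer_floor between -0.12 and 0.12 m and ((x of chock_a_center in the frame of drawer_floor between -0.105 and 0.105 m and y of chock_a_center in the frame of drawer_floor between -0.103 and 0.103 m and z of chock_a_center in the frame of drawer_floor between 0 and 0.05 m) or (x of chock_b_center in the frame of drawer_floor between -0.105 and 0.105 m and y of chock_b_center in the frame of drawer_floor between -0.103 and 0.103 m and z of chock_b_center in the frame of drawer_floor between 0 and 0.05 m) or (x of chock_c_center in the frame of drawer_floor between -0.105 and 0.105 m and y of chock_c_center in the frame of drawer_floor between -0.103 and 0.103 m and z of chock_c_center in the frame of drawer_floor between 0 and 0.05 m) or (x of chock_d_center in the frame of drawer_floor between -0.105 and 0.105 m and y of chock_d_center in the frame of drawer_floor between -0.103 and 0.103 m and z of chock_d_center in the frame of drawer_floor between 0 and 0.05 m))), for 0.1 s.
3. The tote is hefted: held in the gripper level (within 14 degrees), still, off the bench and not resting on the drawer unit, for half a second (angle between tote_center's own z axis and vertical below 0.25 rad and height (world z) of tote_center above 0.085 m and contact force between tote and the fingers above 1 N and contact force between tote and cabinet below 0.3 N and linear speed of tote below 0.05 m/s), for 0.5 s.
At the end, for the whole second after the job is handed in: All four chocks lie at rest inside the top drawer (centres within its walls and less than 50 mm above its floor); the drawer is out to within 10 mm of its stop; the tote stands upright (within 4.5 degrees) at rest on the felt pad, its centre within 50 mm of the pad's centre (x of chock_a_center in the frame of drawer_floor between -0.105 and 0.105 m and y of chock_a_center in the frame of drawer_floor between -0.103 and 0.103 m and z of chock_a_center in the frame of drawer_floor between 0 and 0.05 m and x of chock_b_center in the frame of drawer_floor between -0.105 and 0.105 m and y of chock_b_center in the frame of drawer_floor between -0.103 and 0.103 m and z of chock_b_center in the frame of drawer_floor between 0 and 0.05 m and x of chock_c_center in the frame of drawer_floor between -0.105 and 0.105 m and y of chock_c_center in the frame of drawer_floor between -0.103 and 0.103 m and z of chock_c_center in the frame of drawer_floor between 0 and 0.05 m and x of chock_d_center in the frame of drawer_floor between -0.105 and 0.105 m and y of chock_d_center in the frame of drawer_floor between -0.103 and 0.103 m and z of chock_d_center in the frame of drawer_floor between 0 and 0.05 m and linear speed of each of chock_a, chock_b, chock_c, chock_d below 0.05 m/s and value of joint drawer above 0.14 m and horizontal distance between tote_center and pad_center below 0.05 m and angle between tote_center's own z axis and vertical below 0.08 rad and height (world z) of tote_center below 0.043 m and linear speed of tote below 0.03 m/s); the robot touches nothing.
It fails at once if A chock is thrown or dropped hard (faster than 2.2 m/s, a fall of about 25 cm) (linear speed of any of chock_a, chock_b, chock_c, chock_d above 2.2 m/s).
It fails at once if A bystander on the bench is pushed more than 30 mm from its place (distance of any of ink_tin, small_tin, tape_roll, ink_knife, spanner, brayer from where it was at the start of the episode above 0.03 m).
It also fails if it takes over 72 s, if anything falls off the work surface, if the arm or the gripper's body presses on something with over 40 N, if the wrist force passes 120 N, or if a joint passes its speed limit or range.

## Robot

A 6-joint arm with a two-finger parallel gripper is mounted at the origin on the work surface. World frame = base frame: x ahead of the robot, y to its left, z up, the work surface at z = 0. Lengths are in m, angles in rad, forces in N, time in s.
With the tool pointing down it reaches from about 0.275 to 0.975 m from the base axis. Payload 8.4 kg.
Tool frame: the origin (TCP) lies on the centre line of the jaws, within the pads' length; the fingertips stand 19 mm ahead of it and the grasp point (between the pads) is the TCP (manip.tip_extent is the distance from the TCP to the fingertips, in m); z points along the fingers, y is the line along which they close (so a half turn about z gives the same grasp; the last joint's range is limited). The gripper opens to 92 mm and grips with 3 to 60 N. Pads are 20 mm wide; open, the fingers measure 128 mm over their backs; the gripper's body (75 mm by 189 mm) begins 69 mm behind the grasp point.
Start: joints at [-1.187, 0.353, 1.633, -0, 1.155, -0.002], TCP at [0.235, -0.579, 0.234] pointing down, gripper open.
Joint ranges: [-2.63, 2.63], [-0.92, 2.1], [0.06, 2.66], [-1.3, 4.44], [0, 2.69], [-3.02, 3.02]. Speed limits (rad/s): [2.22, 2.22, 2.79, 3.14, 3.14, 3.14].

## Interface

Orientations are given as a rotation vector (axis times angle).
In Python, from rig import manip, optics gives the robot as it stands. The module is installed in compiled form; this text tells all that it offers.
- The arm moves only by the tool move_arm, never from a script. Its arguments are lists of equal length, an entry for each row: "gripper": the opening, from 0 (shut) to 1 (fully open); "offset": the shift along the world's x, y, z in mm, a list of three; "dr": the turn, a rotation vector about the world's x, y, z in degrees, a list of three. A call has 1 to 20 rows; each row shifts and turns the commanded pose from where the row before left it; what a row does not reach is not made up. A row lasts 1/12 s, in which the tool goes at most 41.7 mm and 7.16 degrees, less where a joint would pass 70% of its speed; a pose out of reach is approached as far as the arm can. A call with a gripper value outside its range is refused whole. The fingers move at their own pace and stop on an object; the grip force is fixed at half the most. Time passes only in rows, so rows that do not move let the fingers close. It gives the time, the measured TCP pose, the force, the opening and the grip force at its end, in the units of the state.
- manip.observe(): the state, without advancing time (a new reading comes with each control period).
- optics.camera(name): name is "side" or "top" or "wrist"; returns the picture (400x640x3 uint8, red, green, blue); there is no depth.
- optics.calibration(name): a dict with "intrinsics" (3x3 intrinsics, pixels), "view" (4x4, takes a point from world to camera coordinates); the wrist camera has in their place "T_tool_cam" (4x4, takes a point from camera to tool coordinates, whose origin is the TCP and whose axes are the flange's). Camera axes: x right, y down, z forward; pixel columns grow to the right and rows downward; lengths in m; the calibration is good to about 2 mm. A picture is of the moment at which its call begins: read the wrist's pose just before it. calibration takes no time and is no camera call.
- manip.sign_off(): hands the job in; it is judged then, once.
The state is a dict: "time_s": time; "q": joint angles; "qd": joint speeds; "joint_torque": joint torques, N m; "tool_pos": TCP position; "tcp_rot": TCP orientation; "wrist_force": force on the tool from outside, world axes, zero at the start; "torque": the same for the moment, N m; "finger_gap": finger opening in m; "finger_force": force on a finger pad.
Only numpy, scipy, OpenCV 4.12 (cv2) and the standard library are available. Lean on these libraries where they do the work, as an engineer would, in place of code of your own. Each camera call takes 0.05 s, during which the arm holds its last target. There are 200 camera calls.

## Working session

There is one attempt and no reset: what is moved stays moved. The work goes in short steps, Python scripts to look and compute and a tool call to move; the robot and the scene stay as the last step left them, time stands still between calls to the robot, and variables do not carry over. Pictures are saved under pics/ and viewed, at most 10 in all, crops included, and the job is handed in when it is done.

Besides the shell and the picture viewer there is one more tool, called after "Request:" by a JSON object that holds its "method" and its "body". move_arm: Moves the arm, as the interface text tells. Its arguments: {"type":"object","properties":{"gripper":{"type":"array"},"offset":{"type":"array"},"dr":{"type":"array"}},"required":["gripper","offset","dr"]}

```bash
mkdir -p pics; python3 - <<'E'
from rig import manip, optics
import cv2
for n in ("top","side"):
    cv2.imwrite(f"pics/{n}0.png",optics.camera(n)[:,:,::-1])
    c=optics.calibration(n);print(n,c["intrinsics"].round(1).tolist(),c["view"].round(4).tolist())
s=manip.observe();print({k:s[k] for k in("time_s","tool_pos","tcp_rot","wrist_force","finger_gap")},manip.tip_extent)
E
```

```text
top [[420.9, 0.0, 321.8], [0.0, 420.9, 200.1], [0.0, 0.0, 1.0]] [[-0.0065, -0.9999, 0.0113, -0.0084], [-0.9875, 0.0046, -0.1573, 0.5604], [0.1572, -0.0122, -0.9875, 1.4148], [0.0, 0.0, 0.0, 1.0]]
side [[477.0, 0.0, 329.8], [0.0, 477.0, 198.9], [0.0, 0.0, 1.0]] [[-0.6499, -0.7597, 0.0221, 0.3629], [-0.4249, 0.339, -0.8394, 0.3056], [0.6302, -0.5549, -0.5431, 0.9747], [0.0, 0.0, 0.0, 1.0]]
{'time_s': 0.1, 'tool_pos': array([ 0.23503903, -0.57866431,  0.23295576]), 'tcp_rot': array([-3.08215059e+00, -6.02034477e-01,  3.92380601e-04]), 'wrist_force': array([ 0.91189714,  0.06933494, -1.10834561]), 'finger_gap': 0.09184575672625421} 0.019
```

View pics/top0.png

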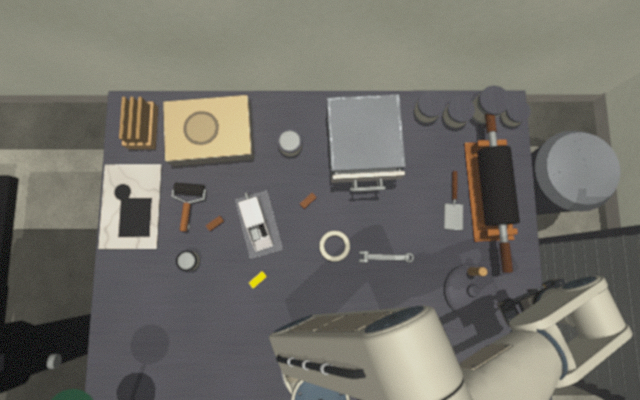

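View pics/side0.png

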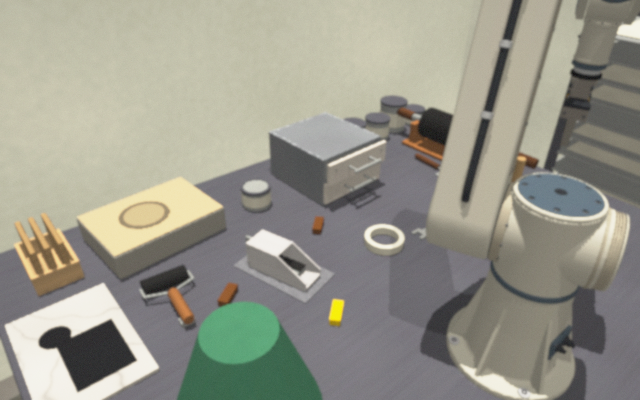

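The top picture shows the drawer unit at about (366,135) with its handle near (368,186). The tote is on its pad at about (258,222), nose towards the robot, tail up-left. The spanner is at (387,257) and the tape roll at (335,245). The brown and yellow blocks at (307,200), (215,223) and (257,280) are decoys. I'll enlarge this area for exact pixels.

```bash
python3 - <<'E'
import cv2
im=cv2.imread("pics/top0.png")
cv2.imwrite("pics/top0c.png",cv2.resize(im[85:285,220:420],None,fx=3,fy=3,interpolation=cv2.INTER_CUBIC))
E
```

```text
(no output)
```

View pics/top0c.png

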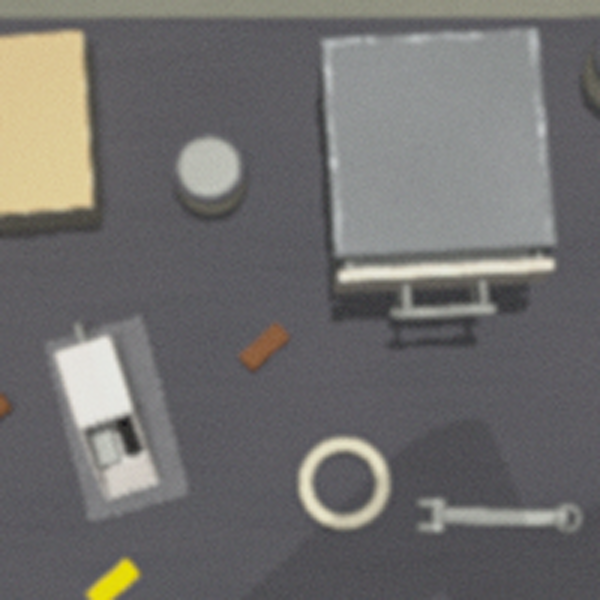

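```bash
cat > h.py <<'E'
import numpy as np
from rig import manip, optics
def px2w(name,uv,z):
    c=optics.calibration(name);K=c["intrinsics"];V=c["view"]
    d=V[:3,:3].T@np.linalg.solve(K,[*uv,1]);o=-V[:3,:3].T@V[:3,3]
    return o+d*(z-o[2])/d[2]
def w2px(name,p):
    c=optics.calibration(name);q=c["intrinsics"]@(c["view"]@np.r_[p,1])[:3];return q[:2]/q[2]
crop=lambda u,v,x0=220,y0=85,s=3:((u+.5)/s-.5+x0,(v+.5)/s-.5+y0)
E
python3 - <<'E'
from h import *
def show(n,pts,z):
    P=np.array([px2w("top",crop(*p),z) for p in pts]);print(n,P[:,:2].round(4).tolist(),'mean',P.mean(0)[:2].round(4));return P
U=show("unit",[(323,40),(537,30),(553,243),(335,257)],.15)
print("depth/width",np.linalg.norm(U[0]-U[3]),np.linalg.norm(U[0]-U[1]),np.linalg.norm(U[2]-U[3]))
d=(U[0]+U[1]-U[2]-U[3]);print("yaw",np.degrees(np.arctan2(d[1],d[0])))
H=show("handle",[(391,314),(495,308)],.118);d=H[0]-H[1];print("len",np.linalg.norm(d),"yaw",np.degrees(np.arctan2(-d[0],d[1])))
P=show("pad",[(47,343),(140,316),(187,492),(93,520)],.003)
d=P[0]+P[1]-P[2]-P[3];print("pad L/W",np.linalg.norm(d)/2,np.linalg.norm(P[0]-P[1]),"yaw",np.degrees(np.arctan2(d[1],d[0])))
T=show("hood",[(55,352),(108,334),(132,411),(80,427)],.07)
d=T[0]+T[1]-T[2]-T[3];print("hood L/W",np.linalg.norm(d)/2,np.linalg.norm(T[0]-T[1]),"yaw",np.degrees(np.arctan2(d[1],d[0])))
show("nose",[(107,502),(158,484)],.0215)
show("tape,spanner ends,smalltin,brown",[(344,482),(425,515),(580,517),(210,165),(265,346)],.024)
E
```

```text
unit [[0.889, -0.0308], [0.9004, -0.2702], [0.6561, -0.279], [0.6414, -0.0417]] mean [ 0.7717 -0.1554]
depth/width 0.24787570338432233 0.23963435409090153 0.23775470130965415
yaw 2.2940666494116884
handle [[0.5843, -0.1039], [0.5905, -0.2189]] mean [ 0.5874 -0.1614]
len 0.11516809062001837 yaw 3.099627514047857
pad [[0.5724, 0.2959], [0.6045, 0.1862], [0.3956, 0.1285], [0.3639, 0.2372]] mean [0.4841 0.2119]
pad L/W 0.21662206008421164 0.11430978273795062 yaw 15.576757967169058
hood [[0.5511, 0.2735], [0.5715, 0.214], [0.4836, 0.1855], [0.4659, 0.2434]] mean [0.518  0.2291]
hood L/W 0.0914014710874823 0.06289152804446377 yaw 18.69865227120862
nose [[0.3839, 0.2187], [0.4042, 0.1604]] mean [0.394  0.1895]
tape,spanner ends,smalltin,brown [[0.4051, -0.0539], [0.3668, -0.1466], [0.3634, -0.325], [0.7842, 0.1025], [0.5642, 0.0369]] mean [ 0.4967 -0.0772]
```

Request:
{"method": "move_arm", "body": {"gripper": [0.28,0.28,0.28,0.28,0.28,0.28,0.28,0.28,0.28,0.28,0.28,0.28,0.28,0.28,0.28,0.28], "offset": [[25,30,0],[25,30,0],[25,30,0],[25,30,0],[25,30,0],[25,30,0],[25,30,0],[25,30,0],[25,30,0],[25,30,0],[25,30,0],[25,30,0],[25,30,0],[25,28,0],[2,0,0],[0,0,0]], "dr": [[0,0,5],[0,0,5],[0,0,5],[0,0,5],[0,0,5],[0,0,5],[0,0,5],[0,0,5],[0,0,5],[0,0,5],[0,0,5],[0,0,5],[0,0,5],[0,0,5],[0,0,1],[0,0,0]]}}

```text
time_s: 1.43
tool_pos: [0.588, -0.1596, 0.233]
tcp_rot: [-2.156, -2.284, 0.001]
wrist_force: [-0.5, -0.3, -0.3]
finger_gap: 0.0259
finger_force: 0.0
```

```bash
cat >> h.py <<'E'
from scipy.spatial.transform import Rotation as R
def st():
    s=manip.observe();M=R.from_rotvec(s["tcp_rot"]).as_matrix()
    print("t",round(s["time_s"],2),"p",s["tool_pos"].round(4),"y-ax",M[:,1].round(3),"z-ax",M[:,2].round(3),"F",s["wrist_force"].round(1),"gap",round(s["finger_gap"],4),"ff",s["finger_force"],"q",s["q"].round(2));return s,M
def wcam():
    s,M=st();T=np.eye(4);T[:3,:3]=M;T[:3,3]=s["tool_pos"];c=optics.calibration("wrist")
    return optics.camera("wrist"),c["intrinsics"],T@c["T_tool_cam"]
def wpx(K,C,uv,z):
    d=C[:3,:3]@np.linalg.solve(K,[*uv,1]);return C[:3,3]+d*(z-C[2,3])/d[2]
E
python3 - <<'E'
from h import *;import cv2
im,K,C=wcam();cv2.imwrite("pics/w1.png",im[:,:,::-1]);np.savez("w1",K=K,C=C)
E
```

```text
t 1.43 p [ 0.588  -0.1596  0.233 ] y-ax [ 0.998  0.058 -0.001] z-ax [-0.001  0.    -1.   ] F [-0.5 -0.3 -0.3] gap 0.0259 ff 0.0 q [-0.27  0.33  1.67 -0.    1.14 -0.33]
```

View pics/w1.png

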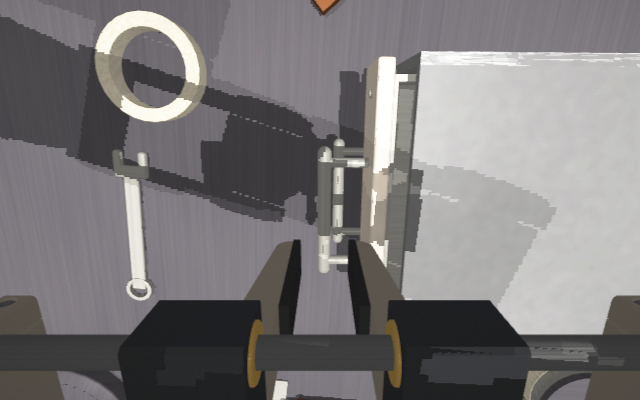

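The wrist view shows the top handle bar from (324,150) to (324,271), with the lower handle at (338,190) and the drawer slightly open. Both fingers flank the bar.

```bash
python3 - <<'E'
from h import *
d=np.load("w1.npz")
P=[wpx(d["K"],d["C"],uv,z).round(4) for uv,z in [((324,150),.116),((324,271),.116),((394,58),.143),((392,300),.143),((421,52),.15),((404,300),.15)]];print(P, np.linalg.norm(P[0]-P[1]))
E
```

```text
[array([ 0.585 , -0.1142,  0.116 ]), array([ 0.5911, -0.2201,  0.116 ]), array([ 0.6275, -0.0477,  0.143 ]), array([ 0.6471, -0.2289,  0.143 ]), array([ 0.6431, -0.0441,  0.15  ]), array([ 0.6547, -0.2241,  0.15  ])] 0.1060755391218918
```

Request:
{"method": "move_arm", "body": {"gripper": [0.28,0.28,0.28,0.28,0.28,0,0,0,0,0], "offset": [[0,-2,-25],[0,-2,-25],[0,-2,-25],[0,0,-25],[0,0,-16],[0,0,0],[0,0,0],[0,0,0],[0,0,0],[0,0,0]], "dr": [[0,0,0],[0,0,0],[0,0,0],[0,0,0],[0,0,0],[0,0,0],[0,0,0],[0,0,0],[0,0,0],[0,0,0]]}}

```text
time_s: 2.32
tool_pos: [0.5871, -0.1681, 0.1183]
tcp_rot: [2.16, 2.28, -0.001]
wrist_force: [-0.3, -5.5, -6.9]
finger_gap: 0.0101
finger_force: 30.0
```

Request:
{"method": "move_arm", "body": {"gripper": [0,0,0,0,0,0,0,0,0,0,0,0], "offset": [[-8,-0.4,0],[-10,-0.5,0],[-10,-0.5,0],[-10,-0.5,0],[-10,-0.5,0],[-10,-0.5,0],[-10,-0.5,0],[-10,-0.5,0],[-10,-0.5,0],[-10,-0.5,0],[-10,-0.5,0],[-5,-0.3,0]], "dr": [[0,0,0],[0,0,0],[0,0,0],[0,0,0],[0,0,0],[0,0,0],[0,0,0],[0,0,0],[0,0,0],[0,0,0],[0,0,0],[0,0,0]]}}

```text
time_s: 3.32
tool_pos: [0.4738, -0.1737, 0.1183]
tcp_rot: [2.159, 2.279, -0.0]
wrist_force: [2.0, -5.1, -12.2]
finger_gap: 0.0102
finger_force: 30.0
```

Request:
{"method": "move_arm", "body": {"gripper": [0,0,0], "offset": [[-4,-0.2,0],[-4,-0.2,0],[0,0,0]], "dr": [[0,0,0],[0,0,0],[0,0,0]]}}

```text
time_s: 3.57
tool_pos: [0.4659, -0.174, 0.1182]
tcp_rot: [2.159, 2.28, -0.001]
wrist_force: [-0.7, -6.5, -8.6]
finger_gap: 0.01
finger_force: 30.0
```

Request:
{"method": "move_arm", "body": {"gripper": [0,0,0,0], "offset": [[-3,-0.2,0],[-3,-0.2,0],[-3,-0.2,0],[0,0,0]], "dr": [[0,0,0],[0,0,0],[0,0,0],[0,0,0]]}}

```text
time_s: 3.9
tool_pos: [0.4571, -0.1745, 0.1182]
tcp_rot: [2.159, 2.28, -0.001]
wrist_force: [-0.2, -5.0, -9.8]
finger_gap: 0.0098
finger_force: 30.0
```

Request:
{"method": "move_arm", "body": {"gripper": [0,0,0], "offset": [[-3,-0.2,0],[-3,-0.2,0],[0,0,0]], "dr": [[0,0,0],[0,0,0],[0,0,0]]}}

```text
time_s: 4.15
tool_pos: [0.4525, -0.1748, 0.1183]
tcp_rot: [2.158, 2.278, 0.003]
wrist_force: [5.4, -3.2, -13.5]
finger_gap: 0.0102
finger_force: 30.0
```

Request:
{"method": "move_arm", "body": {"gripper": [0,0,0], "offset": [[-2,0,0],[-2,0,0],[0,0,0]], "dr": [[0,0,0],[0,0,0],[0,0,0]]}}

```text
time_s: 4.4
tool_pos: [0.4523, -0.1748, 0.1184]
tcp_rot: [2.155, 2.273, 0.01]
wrist_force: [22.1, 1.1, -30.0]
finger_gap: 0.0098
finger_force: 30.0
```

Request:
{"method": "move_arm", "body": {"gripper": [0,0,0.28,0.28,0.28,0.28,0.28,0.28,0.28], "offset": [[2,0,0],[1.5,0,0],[0,0,0],[0,0,0],[0,0,0],[0,0,25],[0,0,35],[0,0,35],[0,0,25]], "dr": [[0,0,0],[0,0,0],[0,0,0],[0,0,0],[0,0,0],[0,0,0],[0,0,0],[0,0,0],[0,0,0]]}}

```text
time_s: 5.15
tool_pos: [0.4511, -0.1742, 0.2409]
tcp_rot: [2.159, 2.279, 0.002]
wrist_force: [0.9, -0.5, -0.1]
finger_gap: 0.026
finger_force: 0.0
```

Request:
{"method": "move_arm", "body": {"gripper": [1,1,1,1,1,1,1,1,1,1,1,1,1,1], "offset": [[3,30,0],[3,33,0],[3,33,0],[3,33,0],[3,33,0],[3,33,0],[3,33,0],[3,33,0],[3,33,0],[3,33,0],[3,33,0],[1,34,0],[0,0,0],[0,0,0]], "dr": [[0,0,-6.5],[0,0,-6.5],[0,0,-6.5],[0,0,-6.5],[0,0,-6.5],[0,0,-6.5],[0,0,-6.5],[0,0,-6.5],[0,0,-6.5],[0,0,-6.5],[0,0,-6.5],[0,0,-5],[0,0,0],[0,0,0]]}}

```text
time_s: 6.32
tool_pos: [0.4843, 0.2204, 0.2378]
tcp_rot: [-3.107, -0.463, -0.0]
wrist_force: [-0.5, 0.1, -0.1]
finger_gap: 0.0917
finger_force: 0.0
```

```bash
python3 - <<'E'
from h import *;import cv2
im,K,C=wcam();cv2.imwrite("pics/w2.png",im[:,:,::-1]);np.savez("w2",K=K,C=C)
t=optics.camera("top")[:,:,::-1];cv2.imwrite("pics/top1.png",cv2.resize(t[85:285,220:420],None,fx=3,fy=3,interpolation=cv2.INTER_CUBIC))
E
```

```text
t 6.32 p [0.4843 0.2204 0.2378] y-ax [ 0.292 -0.957 -0.   ] z-ax [ 0.  0. -1.] F [-0.5  0.1 -0.1] gap 0.0917 ff 0.0 q [0.42 0.2  1.83 0.   1.11 1.7 ]
```

View pics/w2.png

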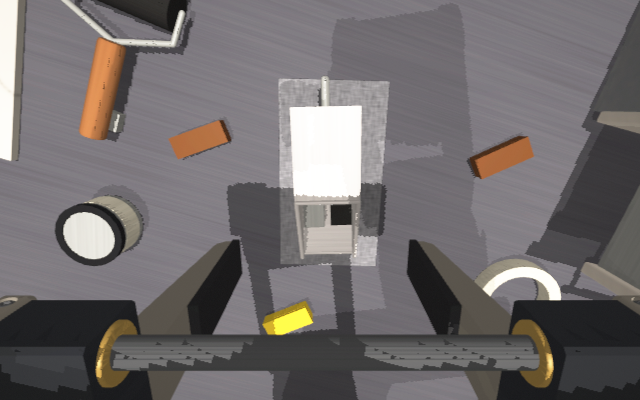

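View pics/top1.png

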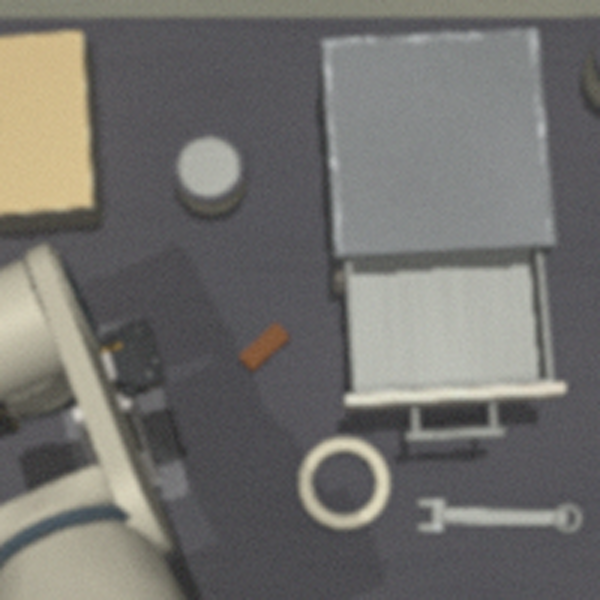

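The drawer is fully out, with its handle at crop (455,434). In the wrist view the tote's hood has corners at about (290,107), (361,107), (361,196) and (290,196), and the nose edge runs from (302,256) to (354,254).

```bash
python3 - <<'E'
from h import *
d=np.load("w2.npz");f=lambda uv,z:wpx(d["K"],d["C"],uv,z)
T=np.array([f(u,.073) for u in[(290,107),(361,107),(361,196),(290,196)]])
v=T[0]+T[1]-T[2]-T[3];y=np.arctan2(v[1],v[0]);e=np.array([np.cos(y),np.sin(y)])
print("hood",T.mean(0),"L,W",np.linalg.norm(v)/2,np.linalg.norm(T[0]-T[1]),np.degrees(y))
n=(f((302,256),.0145+.0)+f((354,254),.0145))/2;print("nose",n,"centre from hood",T.mean(0)[:2]-.04*e,"from nose",n[:2]+.085*e)
P=np.array([f(u,.003) for u in[(280,80),(388,82),(377,265)]]);print("pad",P[:,:2],(P[0]+P[2])/2)
H=px2w("top",crop(455,434),.116);print("handle",H)
E
```

```text
hood [0.51981889 0.22938016 0.073     ] L,W 0.0829639856665379 0.06399449537313538 17.049745146415482
nose [0.39559858 0.1879047  0.0145    ] centre from hood [0.48157687 0.21765208] from nose [0.47686288 0.21282686]
pad [[0.57176063 0.29630021]
 [0.60383455 0.18431086]
 [0.39548391 0.12308566]] [0.48362227 0.20969293 0.003     ]
handle [ 0.45164538 -0.17149779  0.116     ]
```

Request:
{"method": "move_arm", "body": {"gripper": [1,1,1,1,1,1,1,1,1,1,0,0,0,0,0,0], "offset": [[2,-1,-30],[2,-1,-30],[0,0,-30],[0,0,-30],[0,0,-25],[0,0,-20],[0,0,-15],[0,0,-11],[0,0,-8],[0,0,-2],[0,0,0],[0,0,0],[0,0,0],[0,0,0],[0,0,0],[0,0,0]], "dr": [[0,0,0],[0,0,0],[0,0,0],[0,0,0],[0,0,0],[0,0,0],[0,0,0],[0,0,0],[0,0,0],[0,0,0],[0,0,0],[0,0,0],[0,0,0],[0,0,0],[0,0,0],[0,0,0]]}}

```text
time_s: 7.75
tool_pos: [0.4891, 0.2177, 0.0374]
tcp_rot: [-3.107, -0.458, -0.002]
wrist_force: [-1.0, 3.1, 6.9]
finger_gap: 0.0643
finger_force: 29.9
```

```bash
python3 -c "
from h import *;st();print(manip.observe()['torque'])"
```

```text
t 7.75 p [0.4891 0.2177 0.0374] y-ax [ 0.288 -0.958 -0.   ] z-ax [ 0.001  0.001 -1.   ] F [-1.   3.1  6.9] gap 0.0643 ff 29.89646427333355 q [0.42 0.49 1.97 0.   0.69 1.69]
[0.46459379 0.25759425 0.14287136]
```

Request:
{"method": "move_arm", "body": {"gripper": [0,0,0,0,0,0,0,0,0,0,0,0,0,0], "offset": [[0,0,4],[0,0,8],[0,0,14],[0,0,20],[0,0,24],[0,0,26],[0,0,28],[0,0,28],[0,0,24],[0,0,18],[0,0,10],[0,0,4],[0,0,0],[0,0,0]], "dr": [[0,0,0],[0,0,0],[0,0,0],[0,0,0],[0,0,0],[0,0,0],[0,0,0],[0,0,0],[0,0,0],[0,0,0],[0,0,0],[0,0,0],[0,0,0],[0,0,0]]}}

```text
time_s: 8.92
tool_pos: [0.4878, 0.2167, 0.2434]
tcp_rot: [3.108, 0.457, -0.003]
wrist_force: [0.6, 0.8, -8.3]
finger_gap: 0.0641
finger_force: 29.9
```

```bash
python3 - <<'E'
from h import *;import cv2
s,M=st();print(s["torque"])
t=optics.camera("side")[:,:,::-1];cv2.imwrite("pics/side1.png",cv2.resize(t[100:350,170:470],None,fx=2,fy=2,interpolation=cv2.INTER_CUBIC))
E
```

```text
t 8.92 p [0.4878 0.2167 0.2434] y-ax [ 0.288 -0.958  0.   ] z-ax [-0.002 -0.001 -1.   ] F [ 0.6  0.8 -8.3] gap 0.0641 ff 29.861303362995386 q [ 0.42  0.2   1.82 -0.    1.13  1.69]
[ 0.02427723  0.14192434 -0.03405768]
```

View pics/side1.png

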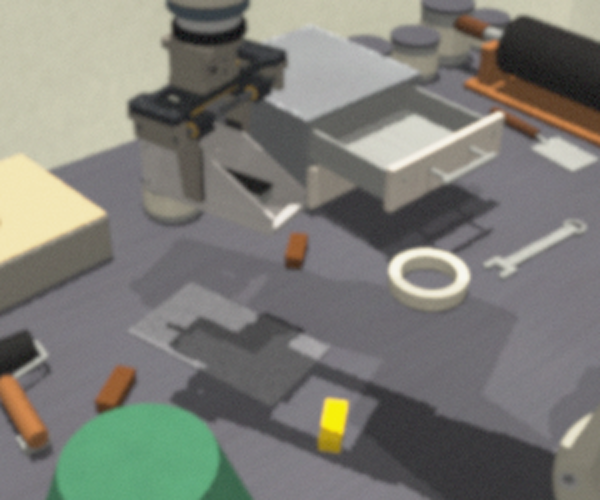

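Request:
{"method": "move_arm", "body": {"gripper": [0,0,0,0,0,0,0,0,0,0,0,0,0,0,0,0], "offset": [[-0.5,-5,0],[-0.5,-10,0],[-1,-15,0],[-1,-15,0],[-1,-15,0],[-1,-15,0],[-1,-15,0],[-1,-15,0],[-1,-15,0],[-1,-15,0],[-1,-15,0],[-1,-15,0],[-1,-15,0],[-1,-15,0],[-1,-15,0],[-1,-15,0]], "dr": [[0,0,3],[0,0,5],[0,0,6],[0,0,6],[0,0,6],[0,0,6],[0,0,6],[0,0,6],[0,0,6],[0,0,6],[0,0,6],[0,0,6],[0,0,6],[0,0,6],[0,0,6],[0,0,6]]}}

```text
time_s: 10.3
tool_pos: [0.4728, -0.0086, 0.2432]
tcp_rot: [-1.822, -2.557, 0.002]
wrist_force: [-0.1, -0.6, -8.3]
finger_gap: 0.0639
finger_force: 29.9
```

Request:
{"method": "move_arm", "body": {"gripper": [0,0,0,0,0,0,0,0,0,0,0,0,0,0], "offset": [[-0.5,-15,0],[-0.5,-15,0],[-0.5,-15,0],[-0.5,-15,0],[-0.5,-15,0],[-0.5,-15,0],[-0.5,-15,0],[-0.5,-15,0],[0,-15,0],[0,-15,0],[0,-9,0],[0,-5,0],[0,0,0],[0,0,0]], "dr": [[0,0,6],[0,0,6],[0,0,6],[0,0,6],[0,0,6],[0,0,6],[0,0,6],[0,0,6],[0,0,6],[0,0,6],[0,0,6],[0,0,4],[0,0,4],[0,0,0]]}}

```text
time_s: 11.47
tool_pos: [0.4689, -0.172, 0.2432]
tcp_rot: [0.079, -3.138, -0.001]
wrist_force: [-0.0, -0.3, -8.3]
finger_gap: 0.0642
finger_force: 29.9
```

```bash
python3 - <<'E'
from h import *
s,M=st();print(s["torque"]);v=M[:,1];print("c",np.degrees(np.arctan2(v[1],v[0])))
E
```

```text
t 11.47 p [ 0.4689 -0.172   0.2432] y-ax [-0.05   0.999  0.001] z-ax [-0.002  0.001 -1.   ] F [-0.  -0.3 -8.3] gap 0.0642 ff 29.859301205724478 q [-0.35  0.15  1.88 -0.    1.11 -1.98]
[ 0.08503253 -0.17651284  0.03189124]
c 92.88093273684181
```

Request:
{"method": "move_arm", "body": {"gripper": [0,0,0,0,0,0,0,0,0,0,0,0,0,0,0,0], "offset": [[1.7,0.1,-8],[1.9,0.1,-8],[2.2,0.1,-8],[2.4,0.1,-8],[2.5,0.1,-9],[2.7,0.1,-8.4],[0,0,0],[2.4,0.1,3.5],[2.6,0.1,3.4],[2.7,0.1,3.3],[2.8,0.1,3.2],[3,0.2,3],[3.1,0.2,2.9],[0,0,0],[0,0,0],[0,0,0]], "dr": [[-0.18,3.33,0],[-0.18,3.33,0],[-0.18,3.33,0],[-0.18,3.33,0],[-0.18,3.33,0],[-0.18,3.33,0],[0,0,0],[-0.13,2.5,0],[-0.13,2.5,0],[-0.13,2.5,0],[-0.13,2.5,0],[-0.13,2.5,0],[-0.13,2.5,0],[0,0,0],[0,0,0],[0,0,0]]}}

```text
time_s: 12.8
tool_pos: [0.4995, -0.1704, 0.2145]
tcp_rot: [0.06, -2.532, 0.023]
wrist_force: [-0.9, 0.2, -5.6]
finger_gap: 0.064
finger_force: 29.9
```

```bash
python3 - <<'E'
from h import *
s,M=st();print(s["torque"])
E
```

```text
t 12.8 p [ 0.4995 -0.1704  0.2145] y-ax [-0.048  0.999 -0.003] z-ax [-0.571 -0.03  -0.82 ] F [-0.9  0.2 -5.6] gap 0.064 ff 29.868834502995014 q [-0.23  0.56  1.49 -0.16  1.68 -1.82]
[ 0.15875902 -0.98940359 -0.01014538]
```

Request:
{"method": "move_arm", "body": {"gripper": [0,0,0,0,0,0,0,0,0,0,0,0], "offset": [[3.2,0.2,3.5],[3.4,0.2,3.5],[3.5,0.2,3.5],[3.5,0.2,3.3],[3.7,0.2,3],[3.8,0.2,3],[3.8,0.2,2.8],[3.9,0.2,2.7],[0,0,0],[0,0,0],[0,0,0],[0,0,0]], "dr": [[-0.13,2.5,0],[-0.13,2.5,0],[-0.13,2.5,0],[-0.13,2.5,0],[-0.13,2.5,0],[-0.13,2.5,0],[-0.13,2.5,0],[-0.13,2.5,0],[0,0,0],[0,0,0],[0,0,0],[0,0,0]]}}

```text
time_s: 13.8
tool_pos: [0.5282, -0.169, 0.2406]
tcp_rot: [0.052, -2.183, 0.033]
wrist_force: [-1.1, -0.7, -2.2]
finger_gap: 0.0638
finger_force: 29.9
```

```bash
python3 - <<'E'
from h import *;import cv2
s,M=st();print(s["torque"])
t=np.vstack([optics.camera("top")[125:285,270:430,::-1],optics.camera("side")[100:260,300:460,::-1]])
cv2.imwrite("pics/pour.png",cv2.resize(np.hstack([t[:160],t[160:]]),None,fx=2.5,fy=2.5,interpolation=cv2.INTER_CUBIC))
E
```

```text
t 13.8 p [ 0.5282 -0.169   0.2406] y-ax [-0.05   0.999 -0.004] z-ax [-0.817 -0.043 -0.575] F [-1.1 -0.7 -2.2] gap 0.0638 ff 29.86196307465434 q [-0.19  0.78  1.23 -0.23  2.07 -1.82]
[ 1.05000995e-01 -8.84061440e-01 -1.52288912e-04]
```

View pics/pour.png

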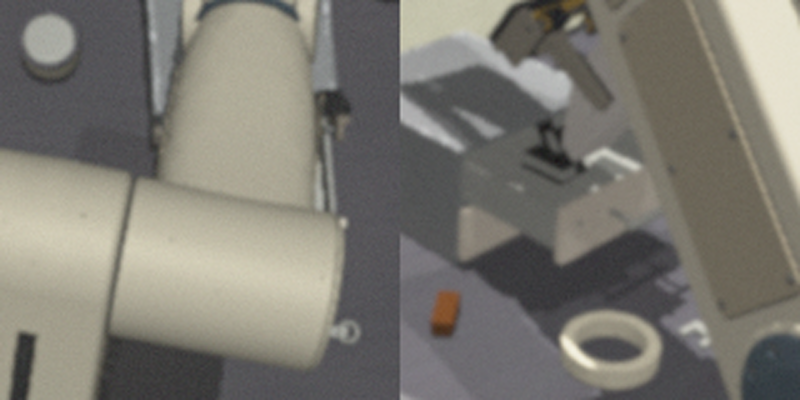

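The side view shows the chocks under the nose in the drawer, and Fz of about -2.2 N suggests the tote is near empty. I'll lift away, bring it level and heft it.

Request:
{"method": "move_arm", "body": {"gripper": [0,0,0,0,0,0,0,0,0,0,0,0,0,0,0,0,0], "offset": [[0,0,6],[0,0,12],[0,0,18],[-5.4,-0.3,-1],[-5.4,-0.3,-2],[-5.4,-0.3,-2],[-5.4,-0.3,-2],[-5.4,-0.3,-2],[-5.4,-0.3,-2],[-5.4,-0.3,-2],[-5.4,-0.3,-2],[-5.4,-0.3,-2],[-5.4,-0.3,-2],[-5.4,-0.3,-2],[0,0,0],[0,0,0],[0,0,0]], "dr": [[0,0,0],[0,0,0],[0,0,0],[0.26,-5,0],[0.26,-5,0],[0.26,-5,0],[0.26,-5,0],[0.26,-5,0],[0.26,-5,0],[0.26,-5,0],[0.26,-5,0],[0.26,-5,0],[0.26,-5,0],[0.26,-5,0],[0,0,0],[0,0,0],[0,0,0]]}}

```text
time_s: 15.32
tool_pos: [0.4695, -0.1724, 0.2559]
tcp_rot: [0.075, -3.141, 0.002]
wrist_force: [1.1, -0.4, -3.5]
finger_gap: 0.0637
finger_force: 29.9
```

Request:
{"method": "move_arm", "body": {"gripper": [0,0,0,0,0,0,0,0,0], "offset": [[0,0,0],[0,0,0],[0,0,0],[0,0,0],[0,0,0],[0,0,0],[0,0,0],[0,0,0],[0,0,0]], "dr": [[0,0,0],[0,0,0],[0,0,0],[0,0,0],[0,0,0],[0,0,0],[0,0,0],[0,0,0],[0,0,0]]}}

```text
time_s: 16.07
tool_pos: [0.469, -0.1722, 0.2548]
tcp_rot: [-0.075, 3.14, -0.001]
wrist_force: [0.2, -0.3, -3.1]
finger_gap: 0.0644
finger_force: 29.9
```

```bash
python3 - <<'E'
from h import *
s,M=st();print(s["torque"])
E
```

```text
t 16.07 p [ 0.469  -0.1722  0.2548] y-ax [-0.048  0.999 -0.001] z-ax [ 0.    -0.001 -1.   ] F [ 0.2 -0.3 -3.1] gap 0.0644 ff 29.861853048205376 q [-0.35  0.13  1.87 -0.    1.13 -1.97]
[ 0.04276737 -0.14664877  0.01830325]
```

3.1 N is a bit above empty (2.45–2.70 N) and below one chock left (at least 3.7 N), so I'll average more readings.

```bash
python3 - <<'E'
from h import *;import cv2
F=[]
for i in range(20): im=optics.camera("top");F.append(manip.observe()["wrist_force"])
F=np.array(F);print(F.mean(0),F.std(0))
cv2.imwrite("pics/top2.png",cv2.resize(im[85:285,220:420,::-1],None,fx=3,fy=3,interpolation=cv2.INTER_CUBIC))
E
```

```text
[ 0.00632218 -0.1413175  -2.41046698] [0.47363009 0.51403958 0.53188602]
```

Mean is 2.41 ± 0.12 N, so the tote is empty. Now I'll carry it back.

Request:
{"method": "move_arm", "body": {"gripper": [0,0,0,0,0,0,0,0,0,0,0,0,0,0], "offset": [[0.7,7,0],[0.7,15,0],[0.7,15,0],[0.7,15,0],[0.7,15,0],[0.7,15,0],[0.7,15,0],[0.7,15,0],[0.7,15,0],[0.7,15,0],[0.7,15,0],[0.7,15,0],[0.7,15,0],[0.7,15,0]], "dr": [[0,0,-4],[0,0,-6],[0,0,-6],[0,0,-6],[0,0,-6],[0,0,-6],[0,0,-6],[0,0,-6],[0,0,-6],[0,0,-6],[0,0,-6],[0,0,-6],[0,0,-6],[0,0,-6]]}}

```text
time_s: 18.23
tool_pos: [0.4789, 0.0306, 0.2548]
tcp_rot: [-2.01, -2.414, 0.001]
wrist_force: [0.1, 0.5, -3.0]
finger_gap: 0.0642
finger_force: 29.9
```

Request:
{"method": "move_arm", "body": {"gripper": [0,0,0,0,0,0,0,0,0,0,0,0,0,0,0,0], "offset": [[0.7,15,0],[0.7,15,0],[0.7,15,0],[0.7,15,0],[0.7,15,0],[0.7,15,0],[0.7,15,0],[0.7,15,0],[0.7,15,0],[0.7,15,0],[0.7,15,0],[0.7,15,0],[0.7,8,0],[0.7,0,0],[0,0,0],[0,0,0]], "dr": [[0,0,-6],[0,0,-6],[0,0,-6],[0,0,-6],[0,0,-6],[0,0,-6],[0,0,-6],[0,0,-6],[0,0,-6],[0,0,-6],[0,0,-6],[0,0,-6],[0,0,-6],[0,0,-6],[0,0,0],[0,0,0]]}}

```text
time_s: 19.57
tool_pos: [0.4885, 0.2178, 0.2547]
tcp_rot: [-3.107, -0.463, 0.001]
wrist_force: [0.2, 0.1, -1.9]
finger_gap: 0.0641
finger_force: 29.9
```

```bash
python3 - <<'E'
from h import *;import cv2
s,M=st()
im=optics.camera("top")
cv2.imwrite("pics/top3.png",cv2.resize(im[85:285,220:420,::-1],None,fx=3,fy=3,interpolation=cv2.INTER_CUBIC))
E
```

```text
t 19.57 p [0.4885 0.2178 0.2547] y-ax [ 0.291 -0.957 -0.001] z-ax [-0.001  0.    -1.   ] F [ 0.2  0.1 -1.9] gap 0.0641 ff 29.862469844520092 q [0.42 0.19 1.8  0.   1.15 1.69]
```

View pics/top3.png

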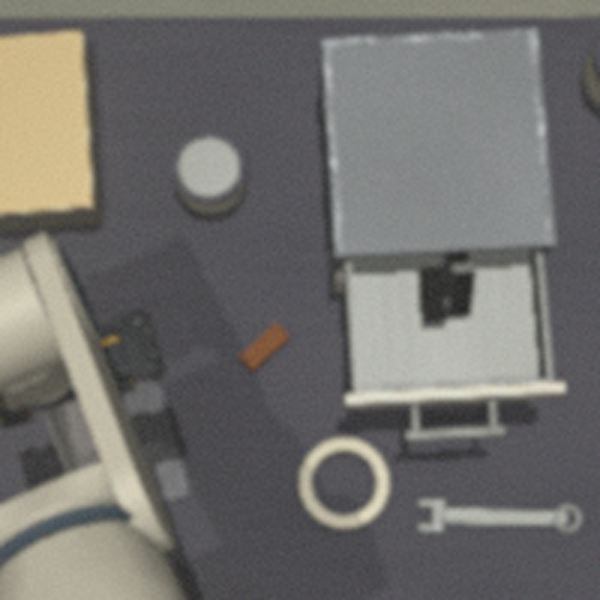

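The drawer is still out, handle at crop (455,434). Chocks show at crop (445,290), with some reaching back under the unit's top, and none lie outside. Setting the tote down.

Request:
{"method": "move_arm", "body": {"gripper": [0,0,0,0,0,0,0,0,0,0,0,0,0,0], "offset": [[0,0,-15],[0,0,-25],[0,0,-30],[0,0,-30],[0,0,-30],[0,0,-25],[0,0,-20],[0,0,-15],[0,0,-10],[0,0,-6],[0,0,-4],[0,0,-3],[0,0,-3],[0,0,0]], "dr": [[0,0,0],[0,0,0],[0,0,0],[0,0,0],[0,0,0],[0,0,0],[0,0,0],[0,0,0],[0,0,0],[0,0,0],[0,0,0],[0,0,0],[0,0,0],[0,0,0]]}}

```text
time_s: 20.78
tool_pos: [0.4889, 0.2179, 0.0389]
tcp_rot: [-3.107, -0.458, -0.0]
wrist_force: [-0.3, -0.6, -2.1]
finger_gap: 0.064
finger_force: 29.9
```

Request:
{"method": "move_arm", "body": {"gripper": [0,0,1,1,1,1,1,1,1,1,1,1,1,1], "offset": [[0,0,-1.5],[0,0,0],[0,0,0],[0,0,0],[0,0,0],[0,0,0],[0,0,20],[0,0,30],[0,0,35],[0,0,35],[0,0,35],[0,0,30],[0,0,0],[0,0,0]], "dr": [[0,0,0],[0,0,0],[0,0,0],[0,0,0],[0,0,0],[0,0,0],[0,0,0],[0,0,0],[0,0,0],[0,0,0],[0,0,0],[0,0,0],[0,0,0],[0,0,0]]}}

```text
time_s: 21.95
tool_pos: [0.4896, 0.2183, 0.2241]
tcp_rot: [-3.106, -0.457, -0.006]
wrist_force: [0.7, -0.2, -0.3]
finger_gap: 0.0918
finger_force: 0.0
```

```bash
python3 - <<'E'
from h import *;import cv2
im,K,C=wcam();t=optics.camera("side")
cv2.imwrite("pics/end.png",np.vstack([cv2.resize(im[50:280,150:550],(600,345)),cv2.resize(t[100:280,220:520],None,fx=1.6,fy=1.4,dst=None)[:250].copy().__array__() if 0 else cv2.resize(t[110:235,200:500],(600,250),interpolation=cv2.INTER_CUBIC)])[:,:,::-1])
E
```

```text
t 21.95 p [0.4896 0.2183 0.2241] y-ax [ 0.288 -0.958 -0.001] z-ax [ 0.003  0.002 -1.   ] F [ 0.7 -0.2 -0.3] gap 0.0918 ff 0.0 q [0.42 0.22 1.84 0.   1.08 1.69]
```

View pics/end.png

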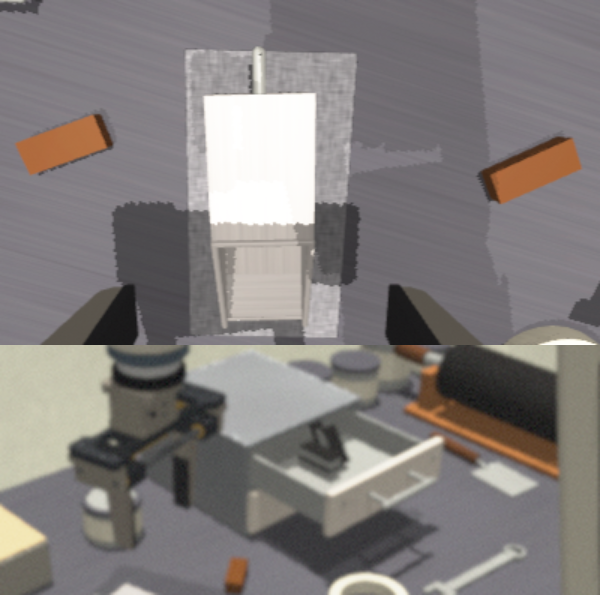

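All ten picture views are used. The tote stands empty on its pad, with hood, felt and bare floor all visible. In the drawer, however, one chock seems to lean up near (328,445). I'll measure its height from the dark pixels in the two fixed views.

```bash
python3 - <<'E'
from h import *;import cv2
def asc(n,r0,r1,c0,c1):
    g=cv2.cvtColor(optics.camera(n),cv2.COLOR_RGB2GRAY)[r0:r1,c0:c1]
    print(n,"cols",c0,"-",c1)
    for i,r in enumerate(g): print(r0+i,''.join("#@+-. "[min(5,int(v)//35)] for v in r))
asc("top",164,218,330,412)
asc("side",135,205,325,425)
e=np.array([np.cos(.054),np.sin(.054),0]);l=np.array([-e[1],e[0],0]);F=np.array([.452,-.1735,.087])+.157*e
for nm,x,y,z in [("unit edge L",.04,.1,.063),("edge mid",.04,0,.063),("edge R",.04,-.1,.063),("floor edge mid",.04,0,0),("ctr",0,0,0),("ctr z50",0,0,.05)]:
    p=F+x*e+y*l+[0,0,z];print(nm,w2px("top",p).round(1),w2px("side",p).round(1))
E
```

```text
top cols 330 - 412
164 +-........-.---..----...--.-----------------.-----.-.-.-..................--++++++
165 +-...-....-...----.-.--...-..---.-.-.-------..---..-...-.....-...--.---...--++++++
166 +-...--...-.....--.---.-.--.---..--...-.---------------.-------------------+++++++
167 +-.........-....-.---.---.-----..---------------------------------++++++++++++++++
168 ++-....-..-------------------------------+++++++++++++++++++++++++++++++@+++++++++
169 ++-------------------------+--++++++++++@@@@@++++++++++++++++++++++++--+++++++++++
170 +++-+++-++++++++++++++++++++++++++++++@@@@@@@@+++++++++++++++++++++++--+++++++++++
171 @+++++++++++++++++++++++++++++++++++++@@@@@@@@+++++++++++++++++++++++---++++++++++
172 @@@@+---++++++++++++++++++++++++++++++@@@+++++++++++++++++++---+--+++---++++++++++
173 @@@@+---++++++++++++++++++++++++++++++@@++-------+------------...--++---++++++++++
174 @@@++-.-+++++++++++++++---+-++++@@@@@@@@+---------................-++---++++++++++
175 @+++--.-----------------....-++@@@@@@@@@+++--++--............    .-++---++++++++++
176 @+----............--.........-+@@
[... 10507 characters left out ...]
.--------+++@@@@@@@@@@@@@@@@@@@@@@@@@@@+++++++++++++-------
201 -------+++@@@@@@@@@@@@@@@@@@@@@@@@@++-----------+++@@@@@@@@@@@@@@@@@@@@@@@@@@@@@++++++++++++++------
202 -----+++@@@@@@@@@@@@@@@@@@@@@@@@@@@@+----------++@@@@@@@@@@@@@@@@@@@@@@@@@@@@@++++++++++++++++------
203 ---+++@@@@@@@@@@@@@@@@@@@@@@@@@@@@@@+--------++@@@@@@@@@@@@@@@@@@@@@@@@@@@@@+++++++++++++++++-------
204 +++++@@@@@@@@@@@@@@@@@@@@@@@@@@@@@@@++-----++@@@@@@@@@@@@@@@@@@@@@@@@@@@@@@@++++++++++@+++++--------
unit edge L [337.9 169.7] [328.4 157.7]
edge mid [368.5 168. ] [353.2 147.1]
edge R [399.  166.3] [376.1 137.3]
floor edge mid [366.3 172.3] [352.2 166. ]
ctr [367.2 183.8] [362. 171.]
ctr z50 [369.  180.8] [363.  155.9]
```

```bash
python3 - <<'E'
from h import *
e=np.array([np.cos(.054),np.sin(.054),0]);l=np.array([-e[1],e[0],0]);F=np.array([.452,-.1735,.087])+.157*e
def ray(n,uv):
    a=px2w(n,uv,0.);b=px2w(n,uv,.3);return a,(b-a)/np.linalg.norm(b-a)
def tri(a,b):
    (p,u),(q,v)=ray("top",a),ray("side",b)
    s=np.linalg.lstsq(np.c_[u,-v],q-p,rcond=None)[0];A=p+s[0]*u;B=q+s[1]*v;d=(A+B)/2-F
    print(a,b,"floor frame mm",(np.array([d@e,d@l,d[2]])*1e3).round(0),"miss",(np.linalg.norm(A-B)*1e3).round(1))
for a,b in [((372,170),(358,149)),((369,170),(357,149)),((375,170),(360,149)),((375,170),(366,150)),((375,177),(366,150)),((375,177),(370,157)),((363,175),(352,159)),((363,191),(365,176)),((376,188),(372,166)),((361,174),(352,159)),((377,176),(368,151))]:tri(a,b)
E
```

```text
(372, 170) (358, 149) floor frame mm [ 34. -13.  55.] miss 2.0
(369, 170) (357, 149) floor frame mm [32. -3. 59.] miss 5.8
(375, 170) (360, 149) floor frame mm [ 34. -23.  51.] miss 1.2
(375, 170) (366, 150) floor frame mm [ 27. -28.  50.] miss 19.1
(375, 177) (366, 150) floor frame mm [  9. -20.  59.] miss 2.1
(375, 177) (370, 157) floor frame mm [  8. -28.  35.] miss 16.7
(363, 175) (352, 159) floor frame mm [25. 17. 36.] miss 2.8
(363, 191) (365, 176) floor frame mm [-25.  15.  -0.] miss 2.3
(376, 188) (372, 166) floor frame mm [-17. -26.  14.] miss 3.3
(361, 174) (352, 159) floor frame mm [25. 22. 38.] miss 4.2
(377, 176) (368, 151) floor frame mm [ 12. -29.  52.] miss 6.3
```

The highest point of the pile is about 59 mm above the drawer floor. It is the upper end of a leaning chock whose lower end is near the floor, so its centre is at roughly 30–35 mm, under the 50 mm limit. The pile hasn't moved between pictures and lies within the drawer walls. Handing in.

```bash
python3 -c "
from rig import manip
print(manip.sign_off())"
```

```text
the job is handed in; nothing more can be done
None
```

I've handed in the job: the drawer is fully out, the tote hefted empty (2.4 N) and is back upright on its pad, and all four chocks should be in the drawer. I didn't see all four there: some lie back under the unit's top, and at least one leans with its centre at an estimated 30–35 mm (limit 50 mm).

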